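# Open a stiff-capped sample bottle in the hold-down bay

## Task

Take the amber sample bottle with the white cap out of the grey tray, carrying it by its body and never by its cap, put it on the metal station plate and slide its white foot fully home under the lips of the blue hold-down bay with its cap still shut. Let go, take the cap instead and pull it straight up to its stop while the bay holds the bottle down; then slide the open bottle back out along the plate, without lifting or tipping it, and leave it standing with its foot inside the green disc, cap still up. Leave the red-capped jar, the glass beaker and the yellow tube rack where they are.

Things in the scene. Friction and masses are not known exactly. Their poses are not given: they have to be found in the camera images.
- bottle: Loose upright sample bottle, 0.3 kg. Origin: centre of its underside, z up. White round foot 72 mm diameter, 8 mm thick; amber body with paper label, 44 mm diameter, straight from 8 to 70 mm high; shoulder to 76 mm; white cap above (shut: 77-97 mm high, open: 87-107 mm). Grip the body with the tool centre about 62 mm above the underside so that the palm clears the cap.
- cap_shell: White ribbed push-pull cap of the bottle, 36 mm diameter, 20 mm tall; stays on the bottle, slides along its axis. Origin: centre of the cap's underside; z up. An orange neck shows under it once it is up.
- cap (a joint): Travel of the cap in m: 0 shut, 0.010 fully up at its stop. A stiff click fit: about 9 N moves it, more than the bottle weighs, and it stays where left.
- station: Fixed metal plate 130 (x) x 320 (y) x 8 mm; origin: centre of its underside, z up. On its +y end a blue hold-down bay, open to -y: channel 78 mm wide, y from +65 mm to the back wall at +142 mm; lips 11 to 17 mm above the plate leave a 54 mm slot for the bottle's body. Flared guides widen the mouth to 115 mm at y = +37 mm. The foot slides in along +y and can rise only 3 mm.
- bay (a point): On the plate's top, where the bottle's axis stands when its foot is home against the back wall (1 mm from touching it): station x 0, y +105 mm, height 8 mm. Axes as the station.
- mark: Flat printed green disc, 92 mm diameter, on the plate's top (height 8 mm) towards the plate's -y end; origin at its centre.
- tray: Fixed grey open tray, 240 (x) x 140 (y) x 30 mm, walls and floor 4-5 mm thick; origin at the centre of its underside. The bottle and the jar stand in it.
- jar: Bystander: small jar with a red cap, 50 mm diameter, 65 mm tall, standing in the tray; origin at its underside.
- beaker: Bystander: empty glass beaker, 72 mm diameter, 85 mm tall, on the bench; origin at its underside.
- rack: Bystander: yellow rack of white-capped tubes, 100 (x) x 140 (y) x 96 mm, on the bench; origin at its underside.
Things that resemble listed ones, but are neither listed nor needed, are in the scene too. What is shaped like the bottle but purple is not meant.

How it is judged:
By the outcome, as a careful person would: the job done as asked, in the order asked, and still so for the second after the job is handed in, with the robot touching nothing.
It also fails if it takes over 59 s, if anything falls off the work surface, if the arm or the gripper's body presses on something with over 40 N, if the wrist force passes 120 N, or if a joint passes its speed limit or range.

## Robot

A 6-joint arm with a two-finger parallel gripper is mounted at the origin on the work surface. World frame = base frame: x ahead of the robot, y to its left, z up, the work surface at z = 0. Lengths are in mm, angles in rad, forces in N, time in s.
With the tool pointing down it reaches from about 350 to 875 mm from the base axis. Payload 4.2 kg.
Tool frame: the origin (TCP) lies between the finger pads, 19 mm behind the fingertips; this is the grasp point; y points along the fingers, z is the direction in which the jaws open and shut, and the axes are right-handed (so a half turn about y gives the same grasp; the last joint's range is limited). The gripper opens to 85 mm and grips with 20 to 120 N. Pads are 22 mm wide; open, the fingers measure 114 mm over their backs; the gripper's body (76 mm by 85 mm) begins 54 mm behind the grasp point. The pads swing forward as they close: fully open they stand 13 mm farther back than shut.
Start: joints at [-1.081, 0.385, 0.008, 0, -1.194, -0.259], TCP at [142.99, -608.402, 250.012] pointing down, gripper open.
Joint ranges: [-3.14, 3.14], [-1.21, 2.06], [-1.07, 1.41], [-3.16, 2.05], [-2.99, -0.16], [-3.1, 3.1]. Speed limits (rad/s): [2.79, 2.79, 3.14, 3.14, 3.14, 3.14].

## Interface

Orientations are given as a unit quaternion [x, y, z, w].
In Python, from bench import arm gives the robot as it stands.
- The arm moves only by the shell command python3 -m creep 'ROWS'. ROWS is JSON, a list of rows, each an object with "delta_pos": the shift along the tool's x, y, z in mm, a list of three; "rot": the turn, a rotation vector about the tool's x, y, z in rad, a list of three; "jaw": the finger opening in mm, from 0 to 85.4. A call has exactly 10 rows; each row shifts and turns the commanded pose from where the row before left it, along the tool's axes as they then stand; what a row does not reach is not made up. A row lasts 1/12 s, in which the tool goes at most 41.7 mm and 7.16 degrees, less where a joint would pass 70% of its speed; a pose out of reach is approached as far as the arm can. A call is refused whole if a number of a shift passes 41.7 or a number of a turn 0.125, either way. A call with a gripper value outside its range is refused whole. The fingers move at their own pace and stop on an object; the grip force is fixed at half the most. Time passes only in rows, so rows that do not move let the fingers close, or fill a call up. It gives the time, the measured TCP pose, the force and the opening at its end, in the units of the state.
- arm.read_state(): the state, without advancing time (a new reading comes with each control period).
- arm.get_image(name): name is "scene" or "top" or "wrist"; returns the picture (384x512x3 uint8, red, green, blue); there is no depth.
- arm.calibration(name): a dict with "intrinsics" (3x3 intrinsics, pixels), "R" (3x3) and "t" (3): a world point X has camera coordinates R X + t. Camera axes: x right, y down, z forward; pixel columns grow to the right and rows downward; lengths in mm; the calibration is good to about 2 mm. A picture is of the moment at which its call begins: read the wrist's pose just before it. calibration takes no time and is no camera call; for the wrist camera it gives the pose at the moment of the call.
- arm.job_done(): hands the job in, once; it reports no verdict.
Trained networks look in the newest picture that a camera, given by its name, has taken for a name from the list of things; names that differ only in an ending like _2 or _b are one class to them, and where a whole thing is asked for, a point or a joint stands for the part that bears it (a point fixed in the world has none). Each returns a list of dicts, best first, with "p" (0 to 1); they miss things now and then, are a little off and sometimes report something else, mostly with a low value. They report only what shows in the picture. A call takes as long as a camera call. They do not tell look-alikes from the thing itself.
- arm.find_in(camera, target): "location" ([column, row] in pixels, amid what is visible of it).
- arm.masks_of(camera, target): "pixels" (384x512 bool, what is visible of it) and "location" ([column, row] in pixels, amid what is visible of it).
The state is a dict: "clock": time; "joints": joint angles; "joint_vel": joint speeds; "joint_efforts": joint torques, N m; "position": TCP position; "ee_rot": TCP orientation; "contact_force": force on the tool from outside, world axes, zero at the start; "wrist_torque": the same for the moment, N m; "gripper_width": finger opening in mm.
Only numpy, scipy, OpenCV 4.12 (cv2) and the standard library are available. Lean on these libraries where they do the work, as an engineer would, in place of code of your own. Each camera call takes 0.05 s, during which the arm holds its last target. There are 200 camera calls.

## Working session

There is one attempt and no reset: what is moved stays moved. The work goes in short steps, Python scripts to look and compute and a shell command to move; the robot and the scene stay as the last step left them, time stands still between calls to the robot, and variables do not carry over. Pictures are saved under pics/ and viewed, about 8 in all and at most 12, crops included, and the job is handed in when it is done.

```bash
mkdir -p pics; ls; python3 - <<'E'
from bench import arm
import cv2,numpy as np
s=arm.read_state(); print(s['position'],s['ee_rot'],s['gripper_width'],s['contact_force'])
a=arm.get_image("scene"); b=arm.get_image("top")
cv2.imwrite("pics/a.png",cv2.cvtColor(a,cv2.COLOR_RGB2BGR));cv2.imwrite("pics/b.png",cv2.cvtColor(b,cv2.COLOR_RGB2BGR))
for c in("scene","top"):
  for t in("bottle","cap_shell","station","mark","tray","jar","beaker","rack"):
    print(c,t,[(np.round(d['location']),round(d['p'],2)) for d in arm.find_in(c,t)])
  k=arm.calibration(c);print(k)
print(arm.read_state()['clock'])
E
```

```text
pics
[ 142.86911698 -607.88351036  248.89231774] [-0.70162805 -0.08123757  0.08148696  0.70319159] 85.29434332740679 [-0.12706496 -0.0994986   0.53407119]
scene bottle [(array([225., 158.]), 0.84), (array([282., 225.]), 0.61), (array([226., 137.]), 0.46), (array([198., 213.]), 0.17)]
scene cap_shell [(array([221., 146.]), 0.58), (array([228., 129.]), 0.56)]
scene station [(array([284., 225.]), 0.97)]
scene mark [(array([259., 212.]), 0.73), (array([221., 148.]), 0.18)]
scene tray [(array([218., 175.]), 0.75), (array([283., 226.]), 0.73)]
scene jar [(array([206., 172.]), 0.79)]
scene beaker [(array([198., 212.]), 0.86)]
scene rack [(array([344., 290.]), 0.65)]
{'intrinsics': array([[364.27063245,   0.        , 257.89566324],
       [  0.        , 364.27063245, 191.98068329],
       [  0.        ,   0.        ,   1.        ]]), 'R': array([[-0.68932435,  0.72444202,  0.00396125],
       [ 0.42426754,  0.40812105, -0.80835281],
       [-0.58722142, -0.55553665, -0.58868501]]), 't': array([ 407.09549541, -170.20535992, 1552.8844824 ])}
top bottle [(array([368., 226.]), 0.66), (array([415., 268.]), 0.6)]
top cap_shell [(array([378., 221.]), 0.73), (array([424., 267.]), 0.57)]
top station [(array([221., 188.]), 0.83)]
top mark [(array([262., 190.]), 0.57)]
top tray [(array([356., 205.]), 0.92), (array([114., 153.]), 0.15)]
top jar [(array([356., 178.]), 0.82)]
top beaker [(array([291., 119.]), 0.64)]
top rack [(array([116., 151.]), 0.57)]
{'intrinsics': array([[453.47558927,   0.        , 257.07078857],
       [  0.        , 453.47558927, 190.07239743],
       [  0.        ,   0.        ,   1.        ]]), 'R': array([[-0.01795562, -0.99951192, -0.0255641 ],
       [-0.98074765,  0.02257961, -0.19396961],
       [ 0.19445216,  0.02158908, -0.98067439]]), 't': array([  10.83810031,  556.15837069, 1160.31336499])}
0.9
```

View pics/a.png

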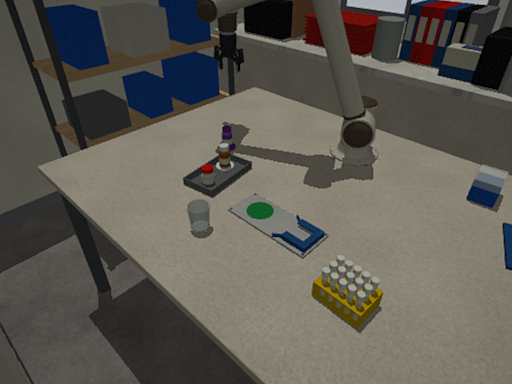

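View pics/b.png

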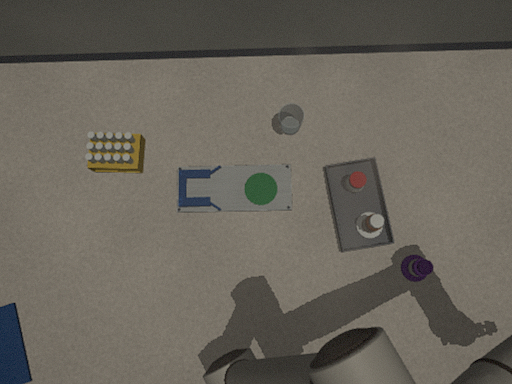

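Scene view: the amber bottle is at about (224,158) in the tray with the red jar at (207,173). The green mark is at (260,211) and the blue bay at (300,235).

Top view: the bottle cap is at about (376,221), the jar at (357,180), the mark at (261,189) and the bay at (197,188).

Things that could be taken for the bottle:
- the purple look-alike: scene (227,137), top (416,268)
- the red jar: top (357,180)
- the rack's white caps: top (115,150)

I choose the amber one with the white cap, at top (371,224), and check it in a crop.

```bash
cat > h.py <<'E'
import numpy as np,cv2
from bench import arm
from scipy.spatial.transform import Rotation as Ro
def ray(k,px,z):
    d=np.linalg.inv(k['intrinsics'])@[px[0],px[1],1]; d=k['R'].T@d; c=-k['R'].T@k['t']
    return c+d*(z-c[2])/d[2]
def proj(k,X):
    p=k['intrinsics']@(k['R']@np.array(X,float)+k['t']); return p[:2]/p[2]
def st():
    s=arm.read_state(); R=Ro.from_quat(s['ee_rot']).as_matrix()
    print('t',round(s['clock'],2),'p',np.round(s['position'],1),'y',np.round(R[:,1],3),'z',np.round(R[:,2],3),'w',round(s['gripper_width'],1),'F',np.round(s['contact_force'],1)); return s,R
E
python3 - <<'E'
from h import *
st()
kt=arm.calibration("top");ks=arm.calibration("scene")
im=arm.get_image("top");sc=arm.get_image("scene")
def m(c,t,near=None):
    r=arm.masks_of(c,t)
    if near is not None: r=[d for d in r if np.hypot(*(np.array(d['location'])-near))<12]
    return r[0]
def rect(d):
    return cv2.minAreaRect(np.argwhere(d['pixels'])[:,::-1].astype(np.float32))
def cen(d): return np.argwhere(d['pixels']).mean(0)[::-1]
d=m('top','mark');print('mark top',ray(kt,cen(d),8),d['pixels'].sum())
d=m('scene','mark');print('mark scene',ray(ks,cen(d),8))
d=m('top','station');bx=cv2.boxPoints(rect(d));print('station corners',[np.round(ray(kt,p,8)[:2]) for p in bx])
print('center',np.mean([ray(kt,p,8)[:2] for p in bx],0))
d=m('top','tray');bx=cv2.boxPoints(rect(d));print('tray',[np.round(ray(kt,p,30)[:2]) for p in bx])
d=m('top','cap_shell',[376,221]);print('cap top',cen(d),d['pixels'].sum(),ray(kt,cen(d),5+93))
d=m('scene','cap_shell',[223,146]);print('cap sc',cen(d),d['pixels'].sum(),ray(ks,cen(d),5+88))
# blue
for n,I,k in(('top',im,kt),('scene',sc,ks)):
    hsv=cv2.cvtColor(I,cv2.COLOR_RGB2HSV); b=cv2.inRange(hsv,(105,120,40),(125,255,255))
    if n=='top': b[:, :170]=0;b[:,230:]=0;b[230:]=0;b[:150]=0
    else: b[:200]=0;b[260:]=0;b[:,:260]=0;b[:,340:]=0
    r=cv2.minAreaRect(np.argwhere(b)[:,::-1].astype(np.float32));print(n,'blue',[np.round(ray(k,p,20)[:2]) for p in cv2.boxPoints(r)])
c1=cv2.resize(im[150:270,160:440],None,fx=2.8,fy=2.8,interpolation=cv2.INTER_CUBIC)
c2=cv2.resize(sc[115:265,170:350],None,fx=1.7,fy=1.7,interpolation=cv2.INTER_CUBIC)
o=np.zeros((c1.shape[0]+c2.shape[0],c1.shape[1],3),np.uint8);o[:c1.shape[0]]=c1;o[c1.shape[0]:,:c2.shape[1]]=c2
cv2.imwrite("pics/c.png",cv2.cvtColor(o,cv2.COLOR_RGB2BGR));print(o.shape)
E
```

```text
t 0.9 p [ 143.  -608.4  250. ] y [ 0. -0. -1.] z [-0.229  0.973 -0.   ] w 85.1 F [-0.5  0.2  0.1]
mark top [568.96309401 -10.37963133   8.        ] 852
mark scene [567.95000922 -13.80489851   8.        ]
station corners [array([638., 231.]), array([ 638., -101.]), array([506., -99.]), array([506., 226.])]
center [571.8446577   64.39092862]
tray [array([ 625., -184.]), array([ 652., -333.]), array([ 409., -362.]), array([ 384., -220.])]
cap top [376.17964072 221.22754491] 167 [ 460.3894939  -301.40805161   98.        ]Traceback (most recent call last):
  File "<stdin>", line 18, in <module>
  File "<stdin>", line 8, in m
IndexError: list index out of range
```

```bash
python3 - <<'E'
from h import *
kt=arm.calibration("top");ks=arm.calibration("scene")
im=arm.get_image("top");sc=arm.get_image("scene")
for n,I,k in(('top',im,kt),('scene',sc,ks)):
    hsv=cv2.cvtColor(I,cv2.COLOR_RGB2HSV); b=cv2.inRange(hsv,(105,120,40),(125,255,255))
    if n=='top': b[:, :170]=0;b[:,230:]=0;b[230:]=0;b[:150]=0
    else: b[:200]=0;b[260:]=0;b[:,:260]=0;b[:,340:]=0
    r=cv2.minAreaRect(np.argwhere(b)[:,::-1].astype(np.float32));print(n,'blue',[np.round(ray(k,p,25)[:2]) for p in cv2.boxPoints(r)])
d=arm.masks_of('top','station')[0]['pixels'].astype(np.uint8)
ys,xs=np.nonzero(d)
# long edges: fit lines on top/bottom pixels per column
P=[];Q=[]
for x in range(xs.min()+50,xs.max()-5):
    c=ys[xs==x]; P.append(ray(kt,(x,c.min()-.5),8)[:2]);Q.append(ray(kt,(x,c.max()+.5),8)[:2])
for L in(P,Q):
    L=np.array(L);f=np.polyfit(L[:,1],L[:,0],1);print('edge x=',f,'at y=64',np.polyval(f,64))
for q in arm.masks_of('scene','bottle'): print(q['location'],q['p'],q['pixels'].sum())
c1=cv2.resize(im[150:270,160:440],None,fx=2.8,fy=2.8,interpolation=cv2.INTER_CUBIC)
c2=cv2.resize(sc[120:190,180:270],None,fx=3.5,fy=3.5,interpolation=cv2.INTER_CUBIC)
o=np.zeros((c1.shape[0]+c2.shape[0],c1.shape[1],3),np.uint8);o[:c1.shape[0]]=c1;o[c1.shape[0]:,:c2.shape[1]]=c2
cv2.imwrite("pics/c.png",cv2.cvtColor(o,cv2.COLOR_RGB2BGR));print(o.shape)
E
```

```text
top blue [array([636., 217.]), array([633., 105.]), array([512., 105.]), array([514., 215.])]
scene blue [array([648., 110.]), array([519.,  65.]), array([526., 219.]), array([646., 249.])]
edge x= [2.13039407e-02 6.37841421e+02] at y=64 639.2048736309389
edge x= [-1.74485336e-02  5.07214923e+02] at y=64 506.0982165683255
[225.9, 157.9] 0.76 352
[225.8, 135.3] 0.56 231
(581, 784, 3)
```

View pics/c.png

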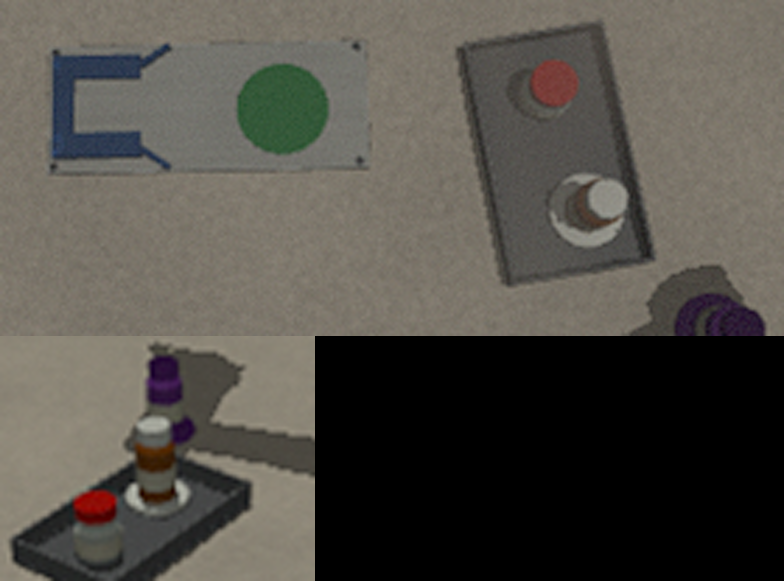

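The crop shows the amber bottle with white cap and foot at crop (588,210), which is top pixel (370,225). The jar is beside it, and the purple one is outside the tray. The choice is confirmed. I move above it.

```bash
python3 -m creep '[{"delta_pos":[0,0,0],"rot":[0,0.115,0],"jaw":85},{"delta_pos":[0,0,0],"rot":[0,0.116,0],"jaw":85},{"delta_pos":[28,0,27],"rot":[0,0,0],"jaw":85},{"delta_pos":[28,0,27],"rot":[0,0,0],"jaw":85},{"delta_pos":[28,0,27],"rot":[0,0,0],"jaw":85},{"delta_pos":[28,0,27],"rot":[0,0,0],"jaw":85},{"delta_pos":[28,0,27],"rot":[0,0,0],"jaw":85},{"delta_pos":[28,0,27],"rot":[0,0,0],"jaw":85},{"delta_pos":[28,0,27],"rot":[0,0,0],"jaw":85},{"delta_pos":[28,0,27],"rot":[0,0,0],"jaw":85}]'
python3 - <<'E'
from h import *
st();k=arm.calibration('wrist');im=arm.get_image('wrist')
print('cam',-k['R'].T@k['t'],k['R'])
kt=arm.calibration('top');print('foot top',ray(kt,(370,225),13))
for t in('bottle','cap_shell'):
  print(t,[(np.round(d['location']),round(d['p'],2),np.round(ray(k,d['location'],100))) for d in arm.find_in('wrist',t)])
cv2.imwrite('pics/d.png',cv2.cvtColor(im,cv2.COLOR_RGB2BGR))
E
```

```text
clock: 2.33
position: [368.1, -390.9, 250.4]
ee_rot: [0.707, 0.0, 0.0, -0.707]
contact_force: [-0.6, -1.2, 0.1]
gripper_width: 85.1
t 2.33 p [ 368.1 -390.9  250.4] y [ 0.001 -0.    -1.   ] z [ 0.  1. -0.] w 85.1 F [-0.6 -1.2  0.1]
cam [ 288.59331626 -391.94393403  374.18023898] [[ 1.01732073e-03  9.99999133e-01  8.36119801e-04]
 [ 9.50509225e-01 -1.22675113e-03  3.10693913e-01]
 [ 3.10694670e-01  4.78664227e-04 -9.50509649e-01]]
foot top [ 460.85272156 -304.37630539   13.        ]
bottle [(array([329., 237.]), 0.93, array([ 427., -322.,  100.])), (array([235., 140.]), 0.76, array([ 331., -413.,  100.])), (array([353., 236.]), 0.51, array([ 426., -299.,  100.])), (array([505., 301.]), 0.41, array([ 502., -130.,  100.]))]
cap_shell [(array([339., 258.]), 0.95, array([ 451., -310.,  100.])), (array([231., 155.]), 0.56, array([ 345., -417.,  100.])), (array([328., 235.]), 0.18, array([ 425., -323.,  100.]))]
```

View pics/d.png

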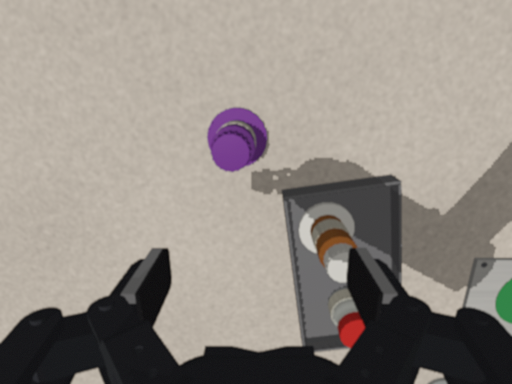

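Wrist view: the amber bottle has its foot at (327,228) and its cap at (338,262), next to the right finger. Purple is at (235,140) and the jar at (350,325). I centre laterally and look again.

```bash
python3 -m creep '[{"delta_pos":[8,0,22],"rot":[0,0,0],"jaw":85},{"delta_pos":[8,0,22],"rot":[0,0,0],"jaw":85},{"delta_pos":[8,0,22],"rot":[0,0,0],"jaw":85},{"delta_pos":[8,0,22],"rot":[0,0,0],"jaw":85},{"delta_pos":[0,0,0],"rot":[0,0,0],"jaw":85},{"delta_pos":[0,0,0],"rot":[0,0,0],"jaw":85},{"delta_pos":[0,0,0],"rot":[0,0,0],"jaw":85},{"delta_pos":[0,0,0],"rot":[0,0,0],"jaw":85},{"delta_pos":[0,0,0],"rot":[0,0,0],"jaw":85},{"delta_pos":[0,0,0],"rot":[0,0,0],"jaw":85}]' >/dev/null
python3 - <<'E'
from h import *
st();k=arm.calibration('wrist');im=arm.get_image('wrist')
cv2.imwrite('pics/e.png',cv2.cvtColor(im,cv2.COLOR_RGB2BGR))
g=im.astype(int)
for t in('cap_shell','bottle'):
  for d in arm.masks_of('wrist',t):
    ys,xs=np.nonzero(d['pixels']); print(t,round(d['p'],2),np.round(d['location']),'x',xs.min(),xs.max(),'y',ys.min(),ys.max())
    if t=='cap_shell':
        e=[(c:=None)]
        print('  top disc if z=102: nearedge',ray(k,((xs.min()+xs.max())/2,ys.max()),102))
    else: print('  foot: far edge',ray(k,((xs.min()+xs.max())/2,ys.min()),5), 'left/right',ray(k,(xs.min(),np.mean(ys[xs==xs.min()])),11)[:2],ray(k,(xs.max(),np.mean(ys[xs==xs.max()])),11)[:2])
E
```

```text
t 3.32 p [ 398.7 -305.2  249.9] y [-0.  0. -1.] z [0.002 1.    0.   ] w 84.9 F [ 0.3 -0.1  0.4]
cap_shell 0.67 [135. 120.] x 112 158 y 98 139
  top disc if z=102: nearedge [ 360.19366071 -414.84436558  102.        ]
cap_shell 0.57 [263. 236.] x 242 278 y 217 256
  top disc if z=102: nearedge [ 477.18550616 -304.77902176  102.        ]
bottle 0.94 [156. 113.] x 112 193 y 80 143
  foot: far edge [ 308.39710943 -425.46019199    5.        ] left/right [ 346.88518742 -474.25702355] [ 344.32979021 -380.98385626]
bottle 0.74 [258. 216.] x 232 288 y 181 256
  foot: far edge [ 427.56825996 -304.19073733    5.        ] left/right [ 460.60907733 -339.66085133] [ 460.14257505 -268.86897142]
```

View pics/e.png

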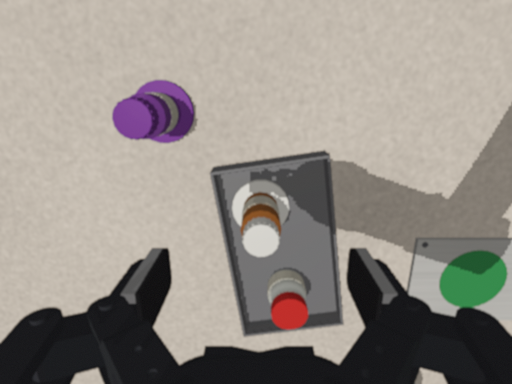

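The bottle measures (460,−304) from both views, wrist cap at (261,238), foot at (261,205). I go down and grip the body.

```bash
python3 -m creep '[{"delta_pos":[20.5,0,0.4],"rot":[0,0,0],"jaw":85},{"delta_pos":[20.5,0,0.4],"rot":[0,0,0],"jaw":85},{"delta_pos":[20.3,0,0.4],"rot":[0,0,0],"jaw":85},{"delta_pos":[0,36,0],"rot":[0,0,0],"jaw":85},{"delta_pos":[0,36,0],"rot":[0,0,0],"jaw":85},{"delta_pos":[0,36,0],"rot":[0,0,0],"jaw":85},{"delta_pos":[0,36,0],"rot":[0,0,0],"jaw":85},{"delta_pos":[0,25,0],"rot":[0,0,0],"jaw":85},{"delta_pos":[0,14,0],"rot":[0,0,0],"jaw":85},{"delta_pos":[0,0,0],"rot":[0,0,0],"jaw":85}]'
python3 -m creep '[{"delta_pos":[0,0,0],"rot":[0,0,0],"jaw":85},{"delta_pos":[0,0,0],"rot":[0,0,0],"jaw":35},{"delta_pos":[0,0,0],"rot":[0,0,0],"jaw":35},{"delta_pos":[0,0,0],"rot":[0,0,0],"jaw":35},{"delta_pos":[0,0,0],"rot":[0,0,0],"jaw":35},{"delta_pos":[0,0,0],"rot":[0,0,0],"jaw":35},{"delta_pos":[0,0,0],"rot":[0,0,0],"jaw":35},{"delta_pos":[0,0,0],"rot":[0,0,0],"jaw":35},{"delta_pos":[0,0,0],"rot":[0,0,0],"jaw":35},{"delta_pos":[0,0,0],"rot":[0,0,0],"jaw":35}]'
```

```text
clock: 4.3
position: [458.0, -302.5, 63.3]
ee_rot: [-0.706, 0.003, 0.002, 0.708]
contact_force: [-0.1, 0.4, 0.4]
gripper_width: 84.8
clock: 5.13
position: [461.3, -303.5, 68.8]
ee_rot: [0.708, 0.001, 0.001, -0.707]
contact_force: [-0.5, 1.6, 5.0]
gripper_width: 42.2
```

```bash
python3 -m creep '[{"delta_pos":[0,-20,0],"rot":[0,0,0],"jaw":35},{"delta_pos":[0,-38,0],"rot":[0,0,0],"jaw":35},{"delta_pos":[0,-38,0],"rot":[0,0,0],"jaw":35},{"delta_pos":[0,-24,0],"rot":[0,0,0],"jaw":35},{"delta_pos":[10,0,25],"rot":[0,0,0],"jaw":35},{"delta_pos":[14,0,36],"rot":[0,0,0],"jaw":35},{"delta_pos":[14,0,36],"rot":[0,0,0],"jaw":35},{"delta_pos":[14,0,36],"rot":[0,0,0],"jaw":35},{"delta_pos":[14,0,36],"rot":[0,0,0],"jaw":35},{"delta_pos":[14,0,36],"rot":[0,0,0],"jaw":35}]'
python3 -m creep '[{"delta_pos":[14,0,36],"rot":[0,0,0],"jaw":35},{"delta_pos":[14,0,36],"rot":[0,0,0],"jaw":35},{"delta_pos":[3,0,15],"rot":[0,0,0],"jaw":35},{"delta_pos":[0,0,0],"rot":[0,0,0],"jaw":35},{"delta_pos":[0,0,0],"rot":[0,0,0],"jaw":35},{"delta_pos":[0,0,0],"rot":[0,0,0],"jaw":35},{"delta_pos":[0,0,0],"rot":[0,0,0],"jaw":35},{"delta_pos":[0,0,0],"rot":[0,0,0],"jaw":35},{"delta_pos":[0,0,0],"rot":[0,0,0],"jaw":35},{"delta_pos":[0,0,0],"rot":[0,0,0],"jaw":35}]'
python3 - <<'E'
from h import *
st();k=arm.calibration('wrist');im=arm.get_image('wrist')
cv2.imwrite('pics/f.png',cv2.cvtColor(im,cv2.COLOR_RGB2BGR))
np.savez('f.npz',im=im,K=k['intrinsics'],R=k['R'],t=k['t'])
for t in('bottle','mark','station'):
  for d in arm.masks_of('wrist',t)[:2]:
    ys,xs=np.nonzero(d['pixels']); print(t,round(d['p'],2),np.round(d['location']),'x',xs.min(),xs.max(),'y',ys.min(),ys.max())
for i in range(6): st()
E
```

```text
clock: 5.97
position: [539.8, -96.4, 186.6]
ee_rot: [-0.707, 0.001, 0.0, 0.707]
contact_force: [1.4, -0.5, -3.0]
gripper_width: 42.1
clock: 6.8
position: [571.2, -12.1, 187.1]
ee_rot: [-0.707, 0.001, -0.001, 0.707]
contact_force: [0.4, -0.2, -4.1]
gripper_width: 42.2
t 6.8 p [571.2 -12.1 187.1] y [ 0.  0. -1.] z [0.001 1.    0.   ] w 42.2 F [ 0.4 -0.2 -4.1]
bottle 0.58 [258. 256.] x 203 314 y 163 351
mark 0.51 [260. 301.] x 210 308 y 251 351
station 0.94 [373. 161.] x 172 507 y 107 234
station 0.17 [261. 151.] x 217 304 y 125 181
t 7.0 p [571.4 -11.5 187.1] y [ 0.  0. -1.] z [0.001 1.    0.   ] w 41.9 F [ 0.2  0.  -3.7]
t 7.0 p [571.4 -11.5 187.1] y [ 0.  0. -1.] z [0.001 1.    0.   ] w 41.9 F [ 0.2  0.  -3.7]
t 7.0 p [571.4 -11.5 187.1] y [ 0.  0. -1.] z [0.001 1.    0.   ] w 41.9 F [ 0.2  0.  -3.7]
t 7.0 p [571.4 -11.5 187.1] y [ 0.  0. -1.] z [0.001 1.    0.   ] w 41.9 F [ 0.2  0.  -3.7]
t 7.0 p [571.4 -11.5 187.1] y [ 0.  0. -1.] z [0.001 1.    0.   ] w 41.9 F [ 0.2  0.  -3.7]
t 7.0 p [571.4 -11.5 187.1] y [ 0.  0. -1.] z [0.001 1.    0.   ] w 41.9 F [ 0.2  0.  -3.7]
```

View pics/f.png

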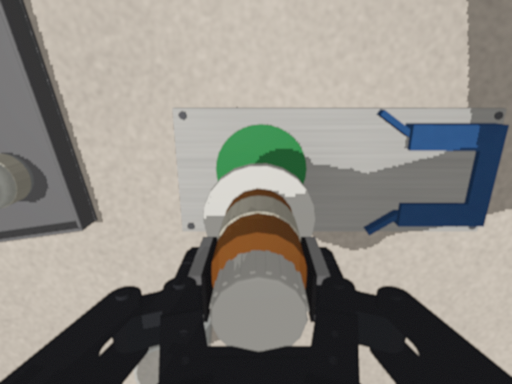

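The wrist view shows the bottle upright in the grip over the plate. The green disc is at (261,165), the bay lip slot runs between rows ~150 and ~204, and the back wall is at column ~472. Next I measure these.

```bash
python3 - <<'E'
import numpy as np,cv2
from h import ray
z=np.load('f.npz');im=z['im'];k={'intrinsics':z['K'],'R':z['R'],'t':z['t']}
hsv=cv2.cvtColor(im,cv2.COLOR_RGB2HSV)
b=cv2.inRange(hsv,(100,110,30),(125,255,255)); b[:,:340]=0
A=[];B=[];O=[];P=[]
for x in range(415,466,3):
    c=np.nonzero(b[:,x])[0]; g=np.argmax(np.diff(c)); A.append(ray(k,(x,c[g]+.5),25)[:2]);B.append(ray(k,(x,c[g+1]-.5),25)[:2]);O.append(ray(k,(x,c[0]-.5),25)[:2]);P.append(ray(k,(x,c[-1]+.5),25)[:2])
for n,L in(('lipnear',A),('lipfar',B),('outnear',O),('outfar',P)):
    L=np.array(L);f=np.polyfit(L[:,1],L[:,0],1);print(n,'slope',f[0].round(4),'x@y150',np.polyval(f,150).round(1),'x@y50',np.polyval(f,50).round(1))
W=np.array([ (lambda r:(ray(k,(r[0]-.5,y),25)[:2]))(np.nonzero(b[y])[0]) for y in range(160,198,4)]);print('back inner edge(lip height)',W[[0,-1]].round(1),W.mean(0))
W=np.array([ray(k,(np.nonzero(b[y])[0][-1]+.5,y),25)[:2] for y in range(135,215,8)]);print('back outer',W.mean(0),np.polyfit(W[:,0],W[:,1],1))
for n,c in(('mouth lip near',(411,137)),('mouth far',(399,214)),('guide tip near',(380,112)),('guide far',(368,232))):print(n,ray(k,c,25)[:2].round(1))
for n,c in(('hole',(182,115)),('hole',(191,225)),('hole',(499,115)),('corner',(174,107))):print(n,ray(k,c,8)[:2].round(1))
g=cv2.inRange(hsv,(50,80,20),(80,255,255));ys,xs=np.nonzero(g);print('green',[ray(k,p,8)[:2].round(1) for p in((xs.min()-.5,ys[xs==xs.min()].mean()),(xs.max()+.5,ys[xs==xs.max()].mean()),(xs[ys==ys.min()].mean(),ys.min()-.5))])
E
```

```text
lipnear slope 0.0026 x@y150 545.5 x@y50 545.2
lipfar slope 0.0028 x@y150 599.6 x@y50 599.3
outnear slope 0.0289 x@y150 522.0 x@y50 519.1
outfar slope -0.0293 x@y150 623.6 x@y50 626.5
back inner edge(lip height) [[555.6 192.1]
 [591.8 192. ]] [573.51565659 192.13117079]
back outer [567.00156102 214.5762471 ] [-5.80107632e-03  2.17865466e+02]
mouth lip near [533.7 128.5]
mouth far [610.8 128.1]
guide tip near [511.2  97. ]
guide far [630.6  99.1]
hole [514.6 -86.2]
hole [630.  -85.7]
hole [515.4 218.3]
corner [507.2 -93.3]
green [array([567. , -55.5]), array([566.7,  34.7]), array([523.8,  -9.4])]
```

```bash
python3 - <<'E'
import numpy as np,cv2
from h import ray
z=np.load('f.npz');im=z['im'];k={'intrinsics':z['K'],'R':z['R'],'t':z['t']}
w=((im.min(2)>120)&(im.max(2).astype(int)-im.min(2)<25)).astype(np.uint8)
for x in range(245,272,4): 
    c=np.nonzero(w[150:200,x])[0]+150; print(x,c[0],c[-1],end=' | ')
r=im[120:240,259].astype(int);print();print([tuple(v) for v in r[38:56]])
for row in(163,164,165,166):
  print(row,[ray(k,(259,row),h)[0].round(1)+36 for h in(125,133)])
print(im[216,198:208].tolist(),im[216,308:320].tolist())
print('foot L/R y',[ray(k,(c,216),130).round(1) for c in (203.5,314.5)])
E
python3 -m creep '[{"delta_pos":[0,25,0],"rot":[0,0,0],"jaw":35},{"delta_pos":[0,36,0],"rot":[0,0,0],"jaw":35},{"delta_pos":[0,30,0],"rot":[0,0,0],"jaw":35},{"delta_pos":[0,14,0],"rot":[0,0,0],"jaw":35},{"delta_pos":[0,5,0],"rot":[0,0,0],"jaw":35},{"delta_pos":[0,2,0],"rot":[0,0,0],"jaw":35},{"delta_pos":[0,1.5,0],"rot":[0,0,0],"jaw":35},{"delta_pos":[0,0,0],"rot":[0,0,0],"jaw":35},{"delta_pos":[0,0,0],"rot":[0,0,0],"jaw":35},{"delta_pos":[0,0,0],"rot":[0,0,0],"jaw":35}]'
```

```text
245 166 191 | 249 165 190 | 253 165 189 | 257 165 188 | 261 165 188 | 265 165 189 | 269 165 189 | 
[(np.int64(43), np.int64(111), np.int64(60)), (np.int64(40), np.int64(103), np.int64(56)), (np.int64(34), np.int64(92), np.int64(49)), (np.int64(32), np.int64(88), np.int64(46)), (np.int64(51), np.int64(92), np.int64(58)), (np.int64(82), np.int64(102), np.int64(82)), (np.int64(109), np.int64(114), np.int64(105)), (np.int64(145), np.int64(143), np.int64(138)), (np.int64(186), np.int64(183), np.int64(178)), (np.int64(211), np.int64(209), np.int64(203)), (np.int64(218), np.int64(217), np.int64(210)), (np.int64(218), np.int64(217), np.int64(211)), (np.int64(218), np.int64(216), np.int64(210)), (np.int64(218), np.int64(216), np.int64(210)), (np.int64(218), np.int64(216), np.int64(210)), (np.int64(218), np.int64(216), np.int64(210)), (np.int64(218), np.int64(216), np.int64(210)), (np.int64(218), np.int64(216), np.int64(210))]
163 [np.float64(570.8), np.float64(569.0)]
164 [np.float64(571.5), np.float64(569.6)]
165 [np.float64(572.1), np.float64(570.2)]
166 [np.float64(572.7), np.float64(570.8)]
[[183, 181, 176], [182, 181, 176], [182, 181, 176], [182, 181, 176], [182, 181, 176], [192, 190, 184], [209, 207, 200], [210, 207, 201], [187, 185, 179], [167, 165, 159]] [[146, 145, 139], [147, 145, 139], [146, 144, 139], [147, 144, 139], [147, 145, 140], [146, 143, 139], [139, 137, 132], [127, 126, 122], [122, 120, 116], [121, 119, 115], [121, 119, 115], [121, 120, 116]]
foot L/R y [array([568.1, -48.1, 130. ]), array([568.3,  22.6, 130. ])]
clock: 7.83
position: [572.2, -11.1, 74.8]
ee_rot: [-0.707, -0.001, -0.001, 0.707]
contact_force: [-0.4, -0.1, -3.5]
gripper_width: 42.0
```

```bash
python3 -m creep '[{"delta_pos":[0.5,1,0],"rot":[0,0,0],"jaw":35},{"delta_pos":[0.5,1,0],"rot":[0,0,0],"jaw":35},{"delta_pos":[0,0.5,0],"rot":[0,0,0],"jaw":35},{"delta_pos":[0,0,0],"rot":[0,0,0],"jaw":35},{"delta_pos":[0,0,0],"rot":[0,0,0],"jaw":35},{"delta_pos":[0,0,0],"rot":[0,0,0],"jaw":35},{"delta_pos":[0,0,0],"rot":[0,0,0],"jaw":35},{"delta_pos":[0,0,0],"rot":[0,0,0],"jaw":35},{"delta_pos":[0,0,0],"rot":[0,0,0],"jaw":35},{"delta_pos":[0,0,0],"rot":[0,0,0],"jaw":35}]'
```

```text
clock: 8.67
position: [572.6, -11.2, 72.8]
ee_rot: [0.707, 0.0, 0.0, -0.707]
contact_force: [-3.5, 2.3, 5.0]
gripper_width: 42.4
```

```bash
python3 -m creep '[{"delta_pos":[0,-0.3,8],"rot":[0,0,0],"jaw":35},{"delta_pos":[0,0,15],"rot":[0,0,0],"jaw":35},{"delta_pos":[0,0,15],"rot":[0,0,0],"jaw":35},{"delta_pos":[0,0,15],"rot":[0,0,0],"jaw":35},{"delta_pos":[0,0,15],"rot":[0,0,0],"jaw":35},{"delta_pos":[0,0,15],"rot":[0,0,0],"jaw":35},{"delta_pos":[0,0,12],"rot":[0,0,0],"jaw":35},{"delta_pos":[0,0,5],"rot":[0,0,0],"jaw":35},{"delta_pos":[0,0,0],"rot":[0,0,0],"jaw":35},{"delta_pos":[0,0,0],"rot":[0,0,0],"jaw":35}]'
python3 - <<'E'
from h import *
st();k=arm.calibration('wrist');im=arm.get_image('wrist')
cv2.imwrite('pics/g.png',cv2.cvtColor(im,cv2.COLOR_RGB2BGR))
E
```

```text
clock: 9.5
position: [573.7, 90.3, 72.9]
ee_rot: [-0.706, -0.002, -0.001, 0.708]
contact_force: [-1.4, 2.3, 6.4]
gripper_width: 42.3
t 9.5 p [573.7  90.3  72.9] y [ 0.004  0.002 -1.   ] z [-0.001  1.     0.002] w 42.3 F [-1.4  2.3  6.4]
```

View pics/g.png

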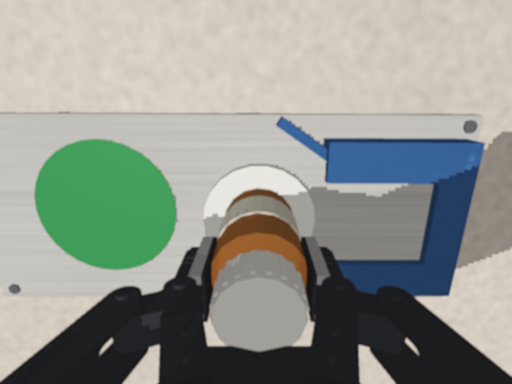

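The wrist view shows the foot flat on the plate and lined up just before the bay mouth: foot at (259,205), bay opening rows 183–262. I slide in.

```bash
python3 -m creep '[{"delta_pos":[0,0,5],"rot":[0,0,0],"jaw":35},{"delta_pos":[0,0,7],"rot":[0,0,0],"jaw":35},{"delta_pos":[0,0,8],"rot":[0,0,0],"jaw":35},{"delta_pos":[0,0,8],"rot":[0,0,0],"jaw":35},{"delta_pos":[0,0,8],"rot":[0,0,0],"jaw":35},{"delta_pos":[0,0,8],"rot":[0,0,0],"jaw":35},{"delta_pos":[0,0,8],"rot":[0,0,0],"jaw":35},{"delta_pos":[0,0,8],"rot":[0,0,0],"jaw":35},{"delta_pos":[0,0,6],"rot":[0,0,0],"jaw":35},{"delta_pos":[0,0,3],"rot":[0,0,0],"jaw":35}]'
python3 -m creep '[{"delta_pos":[0,0,1],"rot":[0,0,0],"jaw":35},{"delta_pos":[0,0,1],"rot":[0,0,0],"jaw":35},{"delta_pos":[0,0,1],"rot":[0,0,0],"jaw":35},{"delta_pos":[0,0,1],"rot":[0,0,0],"jaw":35},{"delta_pos":[0,0,1],"rot":[0,0,0],"jaw":35},{"delta_pos":[0,0,0],"rot":[0,0,0],"jaw":35},{"delta_pos":[0,0,0],"rot":[0,0,0],"jaw":35},{"delta_pos":[0,0,0],"rot":[0,0,0],"jaw":35},{"delta_pos":[0,0,0],"rot":[0,0,0],"jaw":35},{"delta_pos":[0,0,0],"rot":[0,0,0],"jaw":35}]'
```

```text
clock: 10.38
position: [573.3, 157.8, 72.8]
ee_rot: [0.707, 0.001, 0.0, -0.707]
contact_force: [0.0, -5.8, 7.3]
gripper_width: 42.2
clock: 11.22
position: [573.3, 162.2, 72.8]
ee_rot: [0.707, 0.001, 0.001, -0.707]
contact_force: [-1.0, -5.1, 7.1]
gripper_width: 42.3
```

```bash
python3 -m creep '[{"delta_pos":[0,0,1],"rot":[0,0,0],"jaw":35},{"delta_pos":[0,0,1],"rot":[0,0,0],"jaw":35},{"delta_pos":[0,0,1],"rot":[0,0,0],"jaw":35},{"delta_pos":[0,0,1],"rot":[0,0,0],"jaw":35},{"delta_pos":[0,0,1],"rot":[0,0,0],"jaw":35},{"delta_pos":[0,0,0],"rot":[0,0,0],"jaw":35},{"delta_pos":[0,0,0],"rot":[0,0,0],"jaw":35},{"delta_pos":[0,0,0],"rot":[0,0,0],"jaw":35},{"delta_pos":[0,0,0],"rot":[0,0,0],"jaw":35},{"delta_pos":[0,0,0],"rot":[0,0,0],"jaw":35}]'
```

```text
clock: 12.05
position: [573.2, 167.1, 72.8]
ee_rot: [0.707, 0.001, 0.001, -0.707]
contact_force: [-0.4, -4.5, 6.6]
gripper_width: 42.4
```

```bash
python3 -m creep '[{"delta_pos":[0,0,0.6],"rot":[0,0,0],"jaw":35},{"delta_pos":[0,0,0.6],"rot":[0,0,0],"jaw":35},{"delta_pos":[0,0,0.6],"rot":[0,0,0],"jaw":35},{"delta_pos":[0,0,0.6],"rot":[0,0,0],"jaw":35},{"delta_pos":[0,0,0.6],"rot":[0,0,0],"jaw":35},{"delta_pos":[0,0,0],"rot":[0,0,0],"jaw":35},{"delta_pos":[0,0,0],"rot":[0,0,0],"jaw":35},{"delta_pos":[0,0,0],"rot":[0,0,0],"jaw":35},{"delta_pos":[0,0,0],"rot":[0,0,0],"jaw":35},{"delta_pos":[0,0,0],"rot":[0,0,0],"jaw":35}]'
```

```text
clock: 12.88
position: [573.2, 170.1, 72.8]
ee_rot: [0.707, 0.001, 0.0, -0.707]
contact_force: [-0.2, -6.4, 7.3]
gripper_width: 41.9
```

```bash
python3 -m creep '[{"delta_pos":[0,0,0.5],"rot":[0,0,0],"jaw":35},{"delta_pos":[0,0,0.5],"rot":[0,0,0],"jaw":35},{"delta_pos":[0,0,0.5],"rot":[0,0,0],"jaw":35},{"delta_pos":[0,0,0.5],"rot":[0,0,0],"jaw":35},{"delta_pos":[0,0,0],"rot":[0,0,0],"jaw":35},{"delta_pos":[0,0,0],"rot":[0,0,0],"jaw":35},{"delta_pos":[0,0,0],"rot":[0,0,0],"jaw":35},{"delta_pos":[0,0,0],"rot":[0,0,0],"jaw":35},{"delta_pos":[0,0,0],"rot":[0,0,0],"jaw":35},{"delta_pos":[0,0,0],"rot":[0,0,0],"jaw":35}]'
```

```text
clock: 13.72
position: [573.2, 171.1, 72.9]
ee_rot: [0.708, 0.0, 0.0, -0.706]
contact_force: [0.4, -8.6, 7.8]
gripper_width: 42.0
```

```bash
python3 -m creep '[{"delta_pos":[0,0,-0.5],"rot":[0,0,0],"jaw":35},{"delta_pos":[0,-0.5,-0.3],"rot":[0,0,0],"jaw":35},{"delta_pos":[0,0,0],"rot":[0,0,0],"jaw":35},{"delta_pos":[0,0,0],"rot":[0,0,0],"jaw":80},{"delta_pos":[0,0,0],"rot":[0,0,0],"jaw":80},{"delta_pos":[0,0,0],"rot":[0,0,0],"jaw":80},{"delta_pos":[0,0,0],"rot":[0,0,0],"jaw":80},{"delta_pos":[0,0,0],"rot":[0,0,0],"jaw":80},{"delta_pos":[0,-16,0],"rot":[0,0,0],"jaw":80},{"delta_pos":[0,-16,0],"rot":[0,0,0],"jaw":80}]'
python3 - <<'E'
from h import *
st();ims={c:arm.get_image(c) for c in('wrist','scene')};k=arm.calibration('wrist')
s=cv2.resize(ims['scene'][190:270,230:350],None,fx=4,fy=4,interpolation=cv2.INTER_CUBIC)
o=np.zeros((384+320,512,3),np.uint8);o[:384]=ims['wrist'];o[384:,:480]=s
cv2.imwrite('pics/i.png',cv2.cvtColor(cv2.resize(o,None,fx=.85,fy=.85),cv2.COLOR_RGB2BGR))
for t in('cap_shell','bottle'):
  for d in arm.masks_of('wrist',t)[:1]:
    ys,xs=np.nonzero(d['pixels']); print(t,round(d['p'],2),'x',xs.min(),xs.max(),'y',ys.min(),ys.max())
    if t=='bottle': print(ray(k,((xs.min()+xs.max())/2,ys.min()),8))
st()
E
```

```text
clock: 14.55
position: [571.7, 171.8, 103.0]
ee_rot: [0.708, -0.001, -0.001, -0.707]
contact_force: [-0.1, 0.0, 1.7]
gripper_width: 80.1
t 14.55 p [571.7 171.8 103. ] y [-0.003 -0.001 -1.   ] z [ 0.     1.    -0.001] w 80.1 F [-0.1  0.   1.7]
cap_shell 0.95 x 217 295 y 223 306
bottle 0.68 x 209 296 y 175 306
[555.794514   167.77848001   8.        ]
t 14.75 p [572.4 172.2 103.9] y [ 0.     0.001 -1.   ] z [0.    1.    0.001] w 79.8 F [-0.5 -0.3  0.4]
```

View pics/i.png

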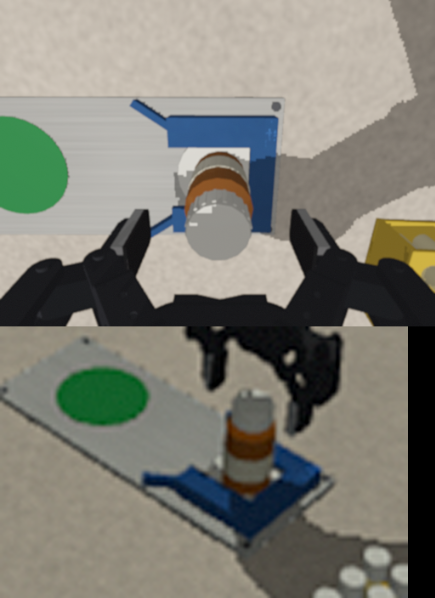

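The wrist view shows the bottle inside the bay, with its cap at (255,265) between the open fingers. The scene crop shows the bottle upright with its cap shut. Next I check that it is home.

```bash
python3 - <<'E'
from h import *
k=arm.calibration('wrist');im=arm.get_image('wrist')
hsv=cv2.cvtColor(im,cv2.COLOR_RGB2HSV);b=cv2.inRange(hsv,(100,110,30),(125,255,255))
# mouth edge of near lip: first blue col for rows below guide
for r in range(150,172,4):
    c=np.nonzero(b[r,190:])[0]+190; print(r,c[0],c[-1],'mouth y',ray(k,(c[0]-.5,r),25)[1].round(1),'back outer',ray(k,(c[-1]+.5,r),25)[1].round(1))
g=cv2.cvtColor(im,cv2.COLOR_RGB2GRAY)
for r in range(190,232,6):
    print(r,'plate/foot:',[ (c,int(g[r,c])) for c in range(202,222,2)],'inner back blue',[c for c in range(270,330) if b[r,c]][:1])
c=cv2.HoughCircles
d=arm.masks_of('wrist','cap_shell')[0]['pixels'];ys,xs=np.nonzero(d);print('cap ctr',ray(k,((xs.min()+xs.max())/2,265),105), 'near edge', ray(k,(256,ys.max()+.5),105))
for r in(200,206,212,218): print(r,ray(k,(209,r),16)[:2].round(1))
E
```

```text
150 195 324 mouth y 128.7 back outer 215.2
154 197 324 mouth y 129.9 back outer 215.4
158 197 324 mouth y 129.7 back outer 215.6
162 197 323 mouth y 129.5 back outer 215.1
166 198 323 mouth y 130.0 back outer 215.3
170 198 323 mouth y 129.9 back outer 215.4
190 plate/foot: [(202, 180), (204, 180), (206, 180), (208, 179), (210, 202), (212, 216), (214, 216), (216, 216), (218, 216), (220, 215)] inner back blue [293]
196 plate/foot: [(202, 183), (204, 183), (206, 183), (208, 190), (210, 214), (212, 216), (214, 215), (216, 215), (218, 215), (220, 216)] inner back blue [293]
202 plate/foot: [(202, 186), (204, 182), (206, 145), (208, 163), (210, 211), (212, 212), (214, 215), (216, 216), (218, 185), (220, 161)] inner back blue [293]
208 plate/foot: [(202, 184), (204, 148), (206, 118), (208, 124), (210, 143), (212, 145), (214, 145), (216, 145), (218, 144), (220, 145)] inner back blue [293]
214 plate/foot: [(202, 183), (204, 147), (206, 118), (208, 119), (210, 132), (212, 145), (214, 144), (216, 145), (218, 144), (220, 146)] inner back blue [293]
220 plate/foot: [(202, 181), (204, 172), (206, 120), (208, 116), (210, 116), (212, 127), (214, 144), (216, 145), (218, 144), (220, 149)] inner back blue [294]
226 plate/foot: [(202, 181), (204, 173), (206, 122), (208, 117), (210, 118), (212, 117), (214, 117), (216, 135), (218, 140), (220, 90)] inner back blue [294]
cap ctr [568.92834108 169.75892455 105.        ] near edge [590.51195503 169.90458178 105.        ]
200 [569.6 135. ]
206 [574.3 134.8]
212 [579.1 134.5]
218 [583.9 134.3]
```

Foot edge at y≈134.8 and bay mouth at 129.8, so the axis is 41 mm past the mouth, against the 40 mm nominal. It is home against the wall. I grip the cap.

```bash
python3 -m creep '[{"delta_pos":[0,-1,-1],"rot":[0,0,0],"jaw":80},{"delta_pos":[0,0,0],"rot":[0,0,0],"jaw":25},{"delta_pos":[0,0,0],"rot":[0,0,0],"jaw":25},{"delta_pos":[0,0,0],"rot":[0,0,0],"jaw":25},{"delta_pos":[0,0,0],"rot":[0,0,0],"jaw":25},{"delta_pos":[0,0,0],"rot":[0,0,0],"jaw":25},{"delta_pos":[0,0,0],"rot":[0,0,0],"jaw":25},{"delta_pos":[0,0,0],"rot":[0,0,0],"jaw":25},{"delta_pos":[0,0,0],"rot":[0,0,0],"jaw":25},{"delta_pos":[0,0,0],"rot":[0,0,0],"jaw":25}]'
python3 -m creep '[{"delta_pos":[0,-1,0],"rot":[0,0,0],"jaw":25},{"delta_pos":[0,-1,0],"rot":[0,0,0],"jaw":25},{"delta_pos":[0,-1,0],"rot":[0,0,0],"jaw":25},{"delta_pos":[0,-1,0],"rot":[0,0,0],"jaw":25},{"delta_pos":[0,-1,0],"rot":[0,0,0],"jaw":25},{"delta_pos":[0,-1,0],"rot":[0,0,0],"jaw":25},{"delta_pos":[0,-1,0],"rot":[0,0,0],"jaw":25},{"delta_pos":[0,-1,0],"rot":[0,0,0],"jaw":25},{"delta_pos":[0,0,0],"rot":[0,0,0],"jaw":25},{"delta_pos":[0,0,0],"rot":[0,0,0],"jaw":25}]'
```

```text
clock: 15.68
position: [572.6, 170.8, 104.9]
ee_rot: [0.707, 0.0, 0.0, -0.707]
contact_force: [-0.5, -2.0, 1.7]
gripper_width: 33.8
clock: 16.52
position: [571.8, 170.8, 112.4]
ee_rot: [0.707, -0.001, -0.0, -0.707]
contact_force: [-0.7, 0.9, -9.5]
gripper_width: 33.9
```

```bash
python3 -m creep '[{"delta_pos":[0,-0.8,0],"rot":[0,0,0],"jaw":25},{"delta_pos":[0,-0.8,0],"rot":[0,0,0],"jaw":25},{"delta_pos":[0,-0.8,0],"rot":[0,0,0],"jaw":25},{"delta_pos":[0,-0.8,0],"rot":[0,0,0],"jaw":25},{"delta_pos":[0,-0.8,0],"rot":[0,0,0],"jaw":25},{"delta_pos":[0,0,0],"rot":[0,0,0],"jaw":25},{"delta_pos":[0,0,0],"rot":[0,0,0],"jaw":25},{"delta_pos":[0,0,0],"rot":[0,0,0],"jaw":25},{"delta_pos":[0,0,0],"rot":[0,0,0],"jaw":25},{"delta_pos":[0,0,0],"rot":[0,0,0],"jaw":25}]'
```

```text
clock: 17.35
position: [572.3, 170.8, 116.8]
ee_rot: [0.707, -0.0, -0.0, -0.707]
contact_force: [-2.8, 0.2, -8.5]
gripper_width: 34.0
```

```bash
python3 -m creep '[{"delta_pos":[0,-0.6,0],"rot":[0,0,0],"jaw":25},{"delta_pos":[0,-0.6,0],"rot":[0,0,0],"jaw":25},{"delta_pos":[0,-0.6,0],"rot":[0,0,0],"jaw":25},{"delta_pos":[0,-0.4,0],"rot":[0,0,0],"jaw":25},{"delta_pos":[0,0,0],"rot":[0,0,0],"jaw":25},{"delta_pos":[0,0,0],"rot":[0,0,0],"jaw":25},{"delta_pos":[0,0,0],"rot":[0,0,0],"jaw":25},{"delta_pos":[0,0,0],"rot":[0,0,0],"jaw":25},{"delta_pos":[0,0,0],"rot":[0,0,0],"jaw":25},{"delta_pos":[0,0,0],"rot":[0,0,0],"jaw":25}]'
```

```text
clock: 18.18
position: [571.9, 170.7, 118.2]
ee_rot: [0.707, -0.001, -0.0, -0.707]
contact_force: [-2.7, 0.7, -17.2]
gripper_width: 33.8
```

Force climbs at about 13.5 mm total (3 mm foot rise plus 10 mm cap travel). One more pull confirms the stop.

```bash
python3 -m creep '[{"delta_pos":[0,-0.5,0],"rot":[0,0,0],"jaw":25},{"delta_pos":[0,-0.5,0],"rot":[0,0,0],"jaw":25},{"delta_pos":[0,-0.5,0],"rot":[0,0,0],"jaw":25},{"delta_pos":[0,0,0],"rot":[0,0,0],"jaw":25},{"delta_pos":[0,0,0],"rot":[0,0,0],"jaw":25},{"delta_pos":[0,0,0],"rot":[0,0,0],"jaw":25},{"delta_pos":[0,0,0],"rot":[0,0,0],"jaw":25},{"delta_pos":[0,0,0],"rot":[0,0,0],"jaw":25},{"delta_pos":[0,0,0],"rot":[0,0,0],"jaw":25},{"delta_pos":[0,0,0],"rot":[0,0,0],"jaw":25}]'
```

```text
clock: 19.02
position: [571.8, 170.8, 118.3]
ee_rot: [0.707, -0.001, -0.0, -0.707]
contact_force: [0.9, 1.2, -26.8]
gripper_width: 33.9
```

```bash
python3 -m creep '[{"delta_pos":[0,1,0],"rot":[0,0,0],"jaw":25},{"delta_pos":[0,1,0],"rot":[0,0,0],"jaw":25},{"delta_pos":[0,1,0],"rot":[0,0,0],"jaw":25},{"delta_pos":[0,0.7,0],"rot":[0,0,0],"jaw":25},{"delta_pos":[0,0.3,0],"rot":[0,0,0],"jaw":25},{"delta_pos":[0,0,0],"rot":[0,0,0],"jaw":25},{"delta_pos":[0,0,0],"rot":[0,0,0],"jaw":25},{"delta_pos":[0,0,0],"rot":[0,0,0],"jaw":25},{"delta_pos":[0,0,0],"rot":[0,0,0],"jaw":25},{"delta_pos":[0,0,0],"rot":[0,0,0],"jaw":25}]'
```

```text
clock: 19.85
position: [573.6, 171.0, 117.8]
ee_rot: [-0.707, -0.001, -0.001, 0.707]
contact_force: [-2.5, -1.6, -6.3]
gripper_width: 34.1
```

```bash
python3 -m creep '[{"delta_pos":[0,0.4,0],"rot":[0,0,0],"jaw":25},{"delta_pos":[0,0.3,0],"rot":[0,0,0],"jaw":25},{"delta_pos":[0,0.3,0],"rot":[0,0,0],"jaw":25},{"delta_pos":[0,0,0],"rot":[0,0,0],"jaw":25},{"delta_pos":[0,0,0],"rot":[0,0,0],"jaw":25},{"delta_pos":[0,0,0],"rot":[0,0,0],"jaw":25},{"delta_pos":[0,0,0],"rot":[0,0,0],"jaw":25},{"delta_pos":[0,0,0],"rot":[0,0,0],"jaw":25},{"delta_pos":[0,0,0],"rot":[0,0,0],"jaw":25},{"delta_pos":[0,0,0],"rot":[0,0,0],"jaw":25}]'
```

```text
clock: 20.68
position: [572.7, 171.1, 115.5]
ee_rot: [-0.707, -0.0, -0.0, 0.707]
contact_force: [0.2, -1.6, -3.6]
gripper_width: 33.7
```

```bash
python3 -m creep '[{"delta_pos":[0,0.3,0],"rot":[0,0,0],"jaw":25},{"delta_pos":[0,0.2,0],"rot":[0,0,0],"jaw":25},{"delta_pos":[0,0,0],"rot":[0,0,0],"jaw":25},{"delta_pos":[0,0,0],"rot":[0,0,0],"jaw":25},{"delta_pos":[0,0,0],"rot":[0,0,0],"jaw":25},{"delta_pos":[0,0,0],"rot":[0,0,0],"jaw":25},{"delta_pos":[0,0,0],"rot":[0,0,0],"jaw":25},{"delta_pos":[0,0,0],"rot":[0,0,0],"jaw":25},{"delta_pos":[0,0,0],"rot":[0,0,0],"jaw":25},{"delta_pos":[0,0,0],"rot":[0,0,0],"jaw":25}]'
```

```text
clock: 21.52
position: [572.7, 171.1, 115.2]
ee_rot: [-0.707, -0.0, -0.0, 0.707]
contact_force: [0.8, -2.1, -0.6]
gripper_width: 33.8
```

```bash
python3 -m creep '[{"delta_pos":[0,0,0],"rot":[0,0,0],"jaw":82},{"delta_pos":[0,0,0],"rot":[0,0,0],"jaw":82},{"delta_pos":[0,0,0],"rot":[0,0,0],"jaw":82},{"delta_pos":[0,0,0],"rot":[0,0,0],"jaw":82},{"delta_pos":[0,0,0],"rot":[0,0,0],"jaw":82},{"delta_pos":[0,10,0],"rot":[0,0,0],"jaw":82},{"delta_pos":[0,14,0],"rot":[0,0,0],"jaw":82},{"delta_pos":[0,12,0],"rot":[0,0,0],"jaw":82},{"delta_pos":[0,6,0],"rot":[0,0,0],"jaw":82},{"delta_pos":[0,0,0],"rot":[0,0,0],"jaw":82}]'
python3 - <<'E'
from h import *
st();ims={c:arm.get_image(c) for c in('wrist','scene')}
s=cv2.resize(ims['scene'][190:270,230:350],None,fx=4,fy=4,interpolation=cv2.INTER_CUBIC)
o=np.zeros((384+320,512,3),np.uint8);o[:384]=ims['wrist'];o[384:,:480]=s
cv2.imwrite('pics/j.png',cv2.cvtColor(cv2.resize(o,None,fx=.85,fy=.85),cv2.COLOR_RGB2BGR))
E
```

```text
clock: 22.35
position: [571.3, 170.3, 70.9]
ee_rot: [0.708, -0.001, -0.001, -0.706]
contact_force: [-0.5, 0.5, -0.6]
gripper_width: 81.9
t 22.35 p [571.3 170.3  70.9] y [-0.004 -0.002 -1.   ] z [ 0.001  1.    -0.002] w 81.9 F [-0.5  0.5 -0.6]
```

View pics/j.png

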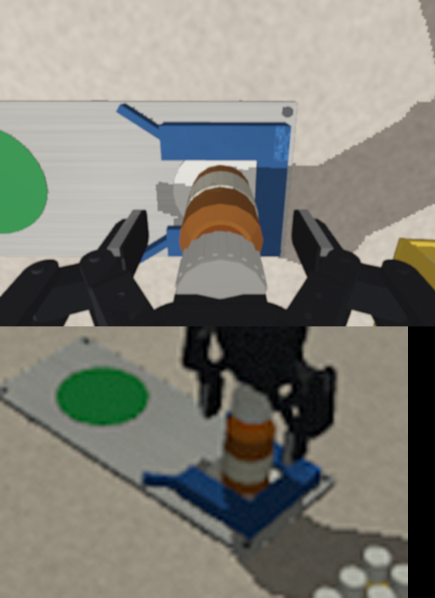

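The wrist view shows an orange neck band between the body and the cap, and the foot still in the bay. The scene crop shows the cap taller. I grip the body.

```bash
python3 -m creep '[{"delta_pos":[0,0,0],"rot":[0,0,0],"jaw":35},{"delta_pos":[0,0,0],"rot":[0,0,0],"jaw":35},{"delta_pos":[0,0,0],"rot":[0,0,0],"jaw":35},{"delta_pos":[0,0,0],"rot":[0,0,0],"jaw":35},{"delta_pos":[0,0,0],"rot":[0,0,0],"jaw":35},{"delta_pos":[0,0,0],"rot":[0,0,0],"jaw":35},{"delta_pos":[0,0,0],"rot":[0,0,0],"jaw":35},{"delta_pos":[0,0,0],"rot":[0,0,0],"jaw":35},{"delta_pos":[0,0,0],"rot":[0,0,0],"jaw":35},{"delta_pos":[0,0,0],"rot":[0,0,0],"jaw":35}]'
```

```text
clock: 23.28
position: [572.9, 170.8, 74.1]
ee_rot: [-0.707, -0.0, -0.0, 0.707]
contact_force: [-0.5, -1.6, 5.0]
gripper_width: 42.1
```

```bash
python3 -m creep '[{"delta_pos":[0,0,-3],"rot":[0,0,0],"jaw":35},{"delta_pos":[0,0,-6],"rot":[0,0,0],"jaw":35},{"delta_pos":[0,0,-8],"rot":[0,0,0],"jaw":35},{"delta_pos":[0,0,-8],"rot":[0,0,0],"jaw":35},{"delta_pos":[0,0,-8],"rot":[0,0,0],"jaw":35},{"delta_pos":[0,0,-8],"rot":[0,0,0],"jaw":35},{"delta_pos":[0,0,-8],"rot":[0,0,0],"jaw":35},{"delta_pos":[0,0,-8],"rot":[0,0,0],"jaw":35},{"delta_pos":[0,0,-8],"rot":[0,0,0],"jaw":35},{"delta_pos":[0,0,-8],"rot":[0,0,0],"jaw":35}]'
python3 -m creep '[{"delta_pos":[0,0,-8],"rot":[0,0,0],"jaw":35},{"delta_pos":[0,0,-8],"rot":[0,0,0],"jaw":35},{"delta_pos":[0,0,-8],"rot":[0,0,0],"jaw":35},{"delta_pos":[0,0,-8],"rot":[0,0,0],"jaw":35},{"delta_pos":[0,0,-8],"rot":[0,0,0],"jaw":35},{"delta_pos":[0,0,-8],"rot":[0,0,0],"jaw":35},{"delta_pos":[0,0,-8],"rot":[0,0,0],"jaw":35},{"delta_pos":[0,0,-8],"rot":[0,0,0],"jaw":35},{"delta_pos":[0,0,-8],"rot":[0,0,0],"jaw":35},{"delta_pos":[0,0,-8],"rot":[0,0,0],"jaw":35}]'
```

```text
clock: 24.12
position: [573.8, 98.1, 74.1]
ee_rot: [-0.706, -0.001, -0.001, 0.708]
contact_force: [-0.1, 4.7, 5.4]
gripper_width: 42.1
clock: 24.95
position: [573.6, 18.0, 74.1]
ee_rot: [-0.707, -0.001, -0.001, 0.708]
contact_force: [-0.2, 5.0, 6.8]
gripper_width: 42.0
```

```bash
python3 -m creep '[{"delta_pos":[-0.7,0,-7],"rot":[0,0,0],"jaw":35},{"delta_pos":[-0.8,0,-7],"rot":[0,0,0],"jaw":35},{"delta_pos":[-0.8,0,-7],"rot":[0,0,0],"jaw":35},{"delta_pos":[-0.7,0,-5],"rot":[0,0,0],"jaw":35},{"delta_pos":[0,0,-2],"rot":[0,0,0],"jaw":35},{"delta_pos":[0,0,0],"rot":[0,0,0],"jaw":35},{"delta_pos":[0,0,0],"rot":[0,0,0],"jaw":35},{"delta_pos":[0,0,0],"rot":[0,0,0],"jaw":35},{"delta_pos":[0,0,0],"rot":[0,0,0],"jaw":35},{"delta_pos":[0,0,0],"rot":[0,0,0],"jaw":35}]'
python3 -m creep '[{"delta_pos":[0,0,0],"rot":[0,0,0],"jaw":82},{"delta_pos":[0,0,0],"rot":[0,0,0],"jaw":82},{"delta_pos":[0,0,0],"rot":[0,0,0],"jaw":82},{"delta_pos":[0,0,0],"rot":[0,0,0],"jaw":82},{"delta_pos":[0,0,0],"rot":[0,0,0],"jaw":82},{"delta_pos":[0,-10,0],"rot":[0,0,0],"jaw":82},{"delta_pos":[0,-25,0],"rot":[0,0,0],"jaw":82},{"delta_pos":[0,-35,0],"rot":[0,0,0],"jaw":82},{"delta_pos":[0,-35,0],"rot":[0,0,0],"jaw":82},{"delta_pos":[0,-35,0],"rot":[0,0,0],"jaw":82}]'
python3 -m creep '[{"delta_pos":[-30,-10,0],"rot":[0,0,0],"jaw":82},{"delta_pos":[-35,0,0],"rot":[0,0,0],"jaw":82},{"delta_pos":[-35,0,0],"rot":[0,0,0],"jaw":82},{"delta_pos":[-20,0,0],"rot":[0,0,0],"jaw":82},{"delta_pos":[0,0,0],"rot":[0,0,0],"jaw":82},{"delta_pos":[0,0,0],"rot":[0,0,0],"jaw":82},{"delta_pos":[0,0,0],"rot":[0,0,0],"jaw":82},{"delta_pos":[0,0,0],"rot":[0,0,0],"jaw":82},{"delta_pos":[0,0,0],"rot":[0,0,0],"jaw":82},{"delta_pos":[0,0,0],"rot":[0,0,0],"jaw":82}]'
python3 - <<'E'
from h import *
st();k=arm.calibration('wrist');ims={c:arm.get_image(c) for c in('wrist','scene')}
s=cv2.resize(ims['scene'][140:240,170:310],None,fx=3.4,fy=3.4,interpolation=cv2.INTER_CUBIC)
o=np.zeros((384+340,512,3),np.uint8);o[:384]=ims['wrist'];o[384:,:476]=s
cv2.imwrite('pics/k.png',cv2.cvtColor(cv2.resize(o,None,fx=.82,fy=.82),cv2.COLOR_RGB2BGR))
for t in('mark','bottle','cap_shell'):
  d=(arm.masks_of('wrist',t)or[None])[0]
  if d:
    ys,xs=np.nonzero(d['pixels']);print(t,round(d['p'],2),xs.min(),xs.max(),ys.min(),ys.max())
    z={'mark':8,'bottle':12,'cap_shell':115}[t]
    for p in((xs.min(),ys[xs==xs.min()].mean()),(xs.max(),ys[xs==xs.max()].mean()),(xs[ys==ys.min()].mean(),ys.min()),(xs[ys==ys.max()].mean(),ys.max())):print('  ',ray(k,p,z)[:2].round(1))
E
```

```text
clock: 25.78
position: [570.5, -10.5, 74.1]
ee_rot: [-0.707, -0.001, -0.001, 0.707]
contact_force: [0.6, 1.6, 6.7]
gripper_width: 42.5
clock: 26.62
position: [569.0, -10.2, 215.2]
ee_rot: [0.707, -0.0, -0.0, -0.707]
contact_force: [1.4, -0.7, 0.3]
gripper_width: 82.2
clock: 27.45
position: [450.1, -10.0, 222.7]
ee_rot: [0.707, -0.0, -0.0, -0.707]
contact_force: [-0.4, 0.1, -0.7]
gripper_width: 81.9
t 27.45 p [450.1 -10.  222.7] y [-0.001 -0.    -1.   ] z [ 0.  1. -0.] w 81.9 F [-0.4  0.1 -0.7]
mark 0.88 222 295 224 283
   [568.6 -56.6]
   [568.   34.3]
   [523.8  -9.3]
   [606.5  15.8]
bottle 0.75 229 287 234 335
   [573.2 -47.7]
   [573.4  24.2]
   [535.1 -11.7]
   [685.7 -14. ]
cap_shell 0.83 239 277 291 334
   [570.4 -29.1]
   [565.    5.7]
   [540.2 -12. ]
   [587.5 -13.1]
```

View pics/k.png

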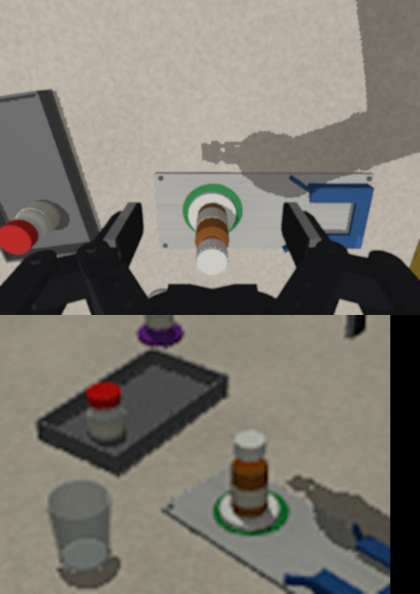

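The foot sits inside the green disc with a green ring visible all round. The bottle is upright, and the jar, beaker and purple bottle have not moved. The cap-top position fits a height of about 107 mm (cap up) and not 97 mm. I hand in.

```bash
python3 -c "
from bench import arm
print(arm.job_done(), arm.read_state()['clock'])"
```

```text
the job is handed in; nothing more can be done
the job is handed in; nothing more can be done
```

The job is handed in at about 28 s on the robot clock. I carried the amber bottle by its body to the plate and slid its foot home against the bay's back wall. I then pulled the cap up until the force rose to 27 N at 13.4 mm of pull (about 3 mm foot play plus 10 mm cap travel). After that I took the body again, slid the bottle back along the plate, let go and moved clear.

What the last checks showed:
- **Placing:** the foot centre is at about (571, −12) mm and the disc centre at about (569, −11) mm, so the foot is inside with roughly 7 mm or more to spare. The bottle is upright and nothing touches it.
- **Cap:** up. The cap-top position in the wrist view fits the open height and not the shut one. The orange neck showed while the bottle was still in the bay, but in the last picture it was too small to make out.
- **Bystanders:** the jar and beaker look unmoved. The rack was not in the last picture, but the arm never went near it.

Two readings disagreed slightly. The tool height with the bottle on the plate read about 2 mm higher than I expected, and estimates of the station's y position varied by about 3 mm. I relied on contact force and the nearby wrist view instead.

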